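# Centre the ink stone on its grinding stand and clamp it

### The arm

A 6-joint arm with a two-finger parallel gripper is mounted at the origin on a cart in front of the work surface, level with it; the furniture and walls round the work are solid. World frame = base frame: x ahead of the robot, y to its left, z up, the work surface at z = 0. Lengths are in mm, angles in rad, forces in N, time in s.
With the tool pointing down it reaches from about 275 to 825 mm from the base axis. Payload 5.2 kg.
Tool frame: the origin (TCP) lies at the very end of the fingers, on their centre line; the grasp point (between the pads) lies 19 mm behind it; z points along the fingers, y is the line along which they close (so a half turn about z gives the same grasp; the last joint's range is limited). The gripper opens to 93 mm and grips with 3 to 60 N. Pads are 15 mm wide; open, the fingers measure 128 mm over their backs; the gripper's body (75 mm by 188 mm) begins 65 mm behind the grasp point.
Start: joints at [1.02, 0.259, 1.535, -0, 1.348, -0.203], TCP at [187.435, 517.081, 218.653] pointing down, gripper open.
Joint ranges: [-3.14, 3.14], [-0.91, 2.08], [0.19, 2.58], [-1.22, 4.36], [0.22, 2.71], [-3.12, 3.12]. Speed limits (rad/s): [2.57, 2.57, 3.14, 3.14, 3.14, 3.14].

### API

Orientations are given as [roll, pitch, yaw] about the fixed x, y, z axes, in that order (R = Rz(yaw) Ry(pitch) Rx(roll)).
In Python, from bench import robot gives the robot as it stands. The module is installed in compiled form; this text tells all that it offers. Calls block until the motion is done:
- robot.move_ptp(position, orientation): joint-space move of the TCP to a pose.
- robot.move_linear(position, ori=None, speed=150, f_stop=None): straight line of the TCP; ori=None keeps the orientation; speed is the mean speed in mm/s. With f_stop (N) it stops when the force on the tool has changed by that much, and returns True; else False.
- robot.move_j(angles): joint-space move.
- robot.move_gripper(opening): opening from 0.0 (shut) to 1.0 (fully open); the grip force is fixed at half the most; returns when the fingers have stopped.
- robot.sleep(seconds).
- robot.inverse_kinematics(position, orientation): joint angles nearest the present ones, or None.
- robot.get_image(name): name is "side" or "top"; returns a dict with "img" (480x640x3 uint8, blue, green, red), "fovy" (degrees; the focal length in pixels is half the picture's height over the tangent of half this angle, whatever the lens; pixels are square), "cx", "cy" (the principal point, pixels), "eye" and "orientation" of the camera in the world. Camera axes: x right, y down, z forward; pixel columns grow to the right and rows downward; lengths in mm; the calibration is good to about 2 mm. A picture is of the moment at which its call begins. There is no depth.
A pose or a line that the arm cannot do raises robot.MotionError and nothing moves.
- robot.hand_in(): hands the job in; it is judged then, once.
Readings, each from a call of its own:
- robot.current_t(): time.
- robot.current_qpos(): joint angles.
- robot.current_joint_vel(): joint speeds.
- robot.current_joint_efforts(): joint torques, N m.
- robot.current_tcp_pos(): TCP position.
- robot.current_eef_rot(): TCP orientation.
- robot.current_contact_force(): force on the tool from outside, world axes, zero at the start.
- robot.current_ft_torque(): the same for the moment, N m.
- robot.current_gripper_width(): opening from 0.0 (shut) to 1.0 (fully open).
- robot.current_finger_force(): force on a finger pad.
Only numpy, scipy, OpenCV 4.12 (cv2) and the standard library are available. Lean on these libraries where they do the work, as an engineer would, in place of code of your own. Each camera call takes 0.05 s, during which the arm holds its last target. There are 200 camera calls.

### The job

Get the ink stone ready for grinding: set it gently down on the small raised deck of the clamping stand, centred along the deck, let it go, then push the stand's sliding jaw along its rails so that the rubber pad slides the stone square against the two stop posts. Keep pushing until you feel the sprung pad grip the stone firmly, without forcing it, so that no edge overhangs the deck, and leave it clamped. Do not disturb the other things on the table.

Things in the scene. Friction and masses are not known exactly. Their poses are not given: they have to be found in the camera images.
- ink_stone: black slate ink stone with a hollow on top, 68 (its x) x 118 (its y) x 15 mm high, about 0.28 kg (+-30%); origin at the centre of its underside, z up. Outer sides are plain upright walls: grasp it across the 68 mm. Starts flat on a cork sheet on the closed brush case (55 mm above the table); either way round is fine on the stand.
- stand: wooden clamping stand, fixed; origin on the table under the deck's centre, z up, x = the way the jaw pushes (to the stop posts), y along the deck. Flat deck 30 mm high, x -38..38, y -64..64 mm. The stone is centred at x 0, y 0, its y along this y, then touching both posts. On the near side two rails (22 mm high, y +-24) run to x -160 mm, ending in a 28 mm high block (x -158..-172).
- stop_faces (a point): point at deck height midway between the two wooden stop posts of the stand, in the plane of their faces (stand x = +34 mm). The posts stand at y 29..59 and -59..-29 mm, 12 mm thick, 10 mm above the deck; the 58 mm gap between them has room for a finger.
- clamp_jaw: jaw sliding on the stand's rails; origin on the table under the middle of its tab, axes as the stand's. Starts fully back, at stand x -130 mm; can slide 85 mm to +x. In front of the tab, on a screw and spring, sits a black rubber pad 60 mm wide, 31.5..42.5 mm above the table. Its face is 38 to 52 mm ahead of the origin: the screw's setting differs every time and is not measured.
- tab_top (a point): centre of the top of the jaw's upright wooden tab, 76 mm above the table. Push the tab here from behind (towards stand +x): it is 14 mm thick (along the push), 44 mm wide and free from 28 mm above the table upward.
- drag (a point): middle of the jaw's base between the rails, 18 mm above the table. The jaw drags with a steady 9 N and stays where it is left; once the pad holds the stone against the posts the spring adds 4 N per mm. Right is 4 to 8 N on the stone (13 to 17 N pushed at the tab); over 12 N on the stone (21 N at the tab) is forced and may chip it.
- ink_bottle_b: squeeze bottle of ink, 42x42x110 mm, upright; leave it alone; origin at the centre of its underside
- water_dropper: a small round porcelain water dropper with a spout, 55x69x34 mm; leave it alone; origin at the centre of its underside
- glue_stick: an upright glue stick, 25 mm across, 88 mm tall; leave it alone; origin at the centre of its underside
- eraser: a small eraser in a sleeve, 19x43x12 mm; leave it alone; origin at the centre of its underside

How it is judged:
By the outcome, as a careful person would: the job done as asked, in the order asked, and still so for the second after the job is handed in, with the robot touching nothing.
It also fails if it takes over 64 s, if anything falls off the work surface, if the arm or the gripper's body presses on something with over 40 N, if the wrist force passes 120 N, or if a joint passes its speed limit or range.

## Working session

There is one attempt and no reset: what is moved stays moved. The work goes in short steps, each a Python script; the robot and the scene stay as the last script left them, time stands still between calls to the robot, and variables do not carry over. Pictures are saved under pics/ and viewed, at most 10 in all, crops included, and the job is handed in when it is done.

```bash
mkdir -p pics
cat > h.py <<'E'
import numpy as np, cv2
from bench import robot
from scipy.spatial.transform import Rotation as R
def snap(n,f):
    d=robot.get_image(n); cv2.imwrite('pics/'+f,d['img'],); return d
def cam(d):
    f=240/np.tan(np.radians(d['fovy'])/2)
    o=np.array(d['orientation'],float)
    M=o if o.shape==(3,3) else R.from_euler('xyz',o).as_matrix()
    return f,M,np.array(d['eye'],float)
def ray(d,u,v,z):
    f,M,e=cam(d); r=M@np.array([(u-d['cx'])/f,(v-d['cy'])/f,1]); return e+r*(z-e[2])/r[2]
def proj(d,p):
    f,M,e=cam(d); c=M.T@(np.array(p,float)-e); return c[0]/c[2]*f+d['cx'],c[1]/c[2]*f+d['cy']
E
python3 - <<'E'
from h import *
for n in('top','side'):
    d=snap(n,n+'1.png'); print(n,{k:v for k,v in d.items() if k!='img'})
print(robot.current_eef_rot(),robot.current_t())
E
```

```text
top {'fovy': 54.98248770605545, 'cx': 327.1945093880397, 'cy': 241.5800878019086, 'eye': array([ 554.87711347,   78.67288623, 1066.30112429]), 'orientation': array([-3.06033328,  0.0356849 , -1.5785972 ])}
side {'fovy': 45.95375881009697, 'cx': 313.57857289341285, 'cy': 231.2858901172337, 'eye': array([318.48617366, 841.14403016, 631.79170328]), 'orientation': array([-2.18676262, -0.02288094, -2.75459684])}
[-3.13999891e+00 -2.80663145e-04  2.79381134e+00] 0.1
```

View pics/top1.png

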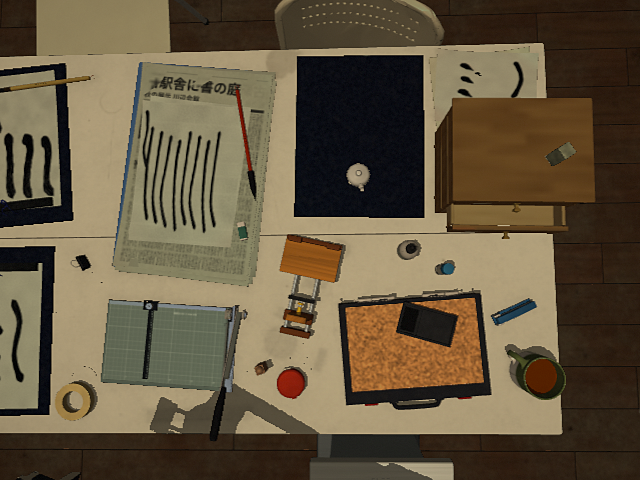

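View pics/side1.png

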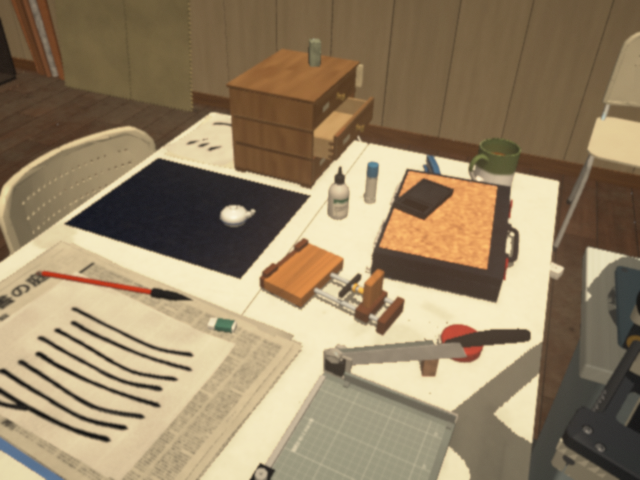

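The top view shows the stand (deck ~(311,259), jaw tab ~(298,315)) and the stone on the case at ~(428,324). The side view agrees. I'll enlarge both regions.

Run:
```python
import cv2,numpy as np
a=cv2.imread('pics/top1.png'); 
c1=cv2.resize(a[228:344,265:355],None,fx=5,fy=5,interpolation=cv2.INTER_CUBIC)
c2=cv2.resize(a[290:360,390:470],None,fx=4.375,fy=5,interpolation=cv2.INTER_CUBIC)
c2=cv2.convertScaleAbs(c2,alpha=1.8,beta=20)
o=np.zeros((580,800,3),np.uint8); o[:580,:450]=c1; o[:350,450:800]=c2
cv2.imwrite('pics/crop1.png',o)
b=cv2.imread('pics/side1.png')
cv2.imwrite('pics/crop2.png',cv2.resize(b[170:340,255:455],None,fx=4,fy=3.5,interpolation=cv2.INTER_CUBIC))
```

```text
(no output)
```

View pics/crop1.png

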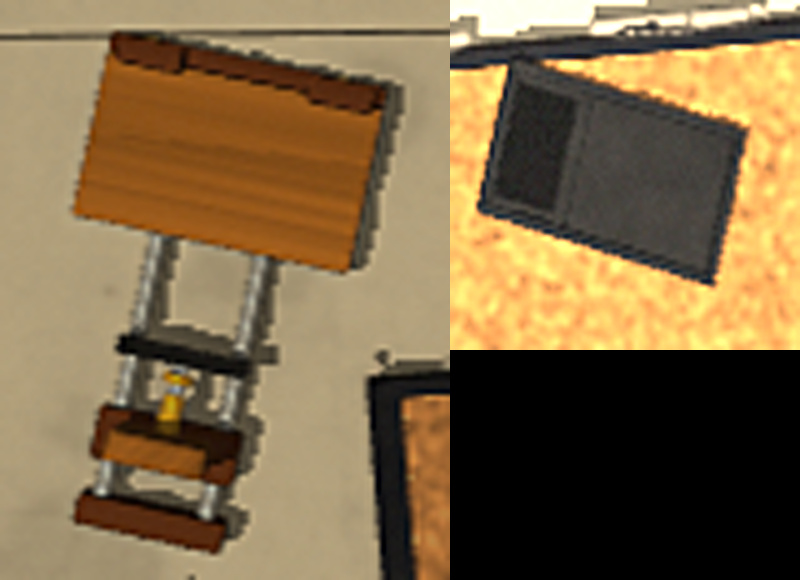

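View pics/crop2.png

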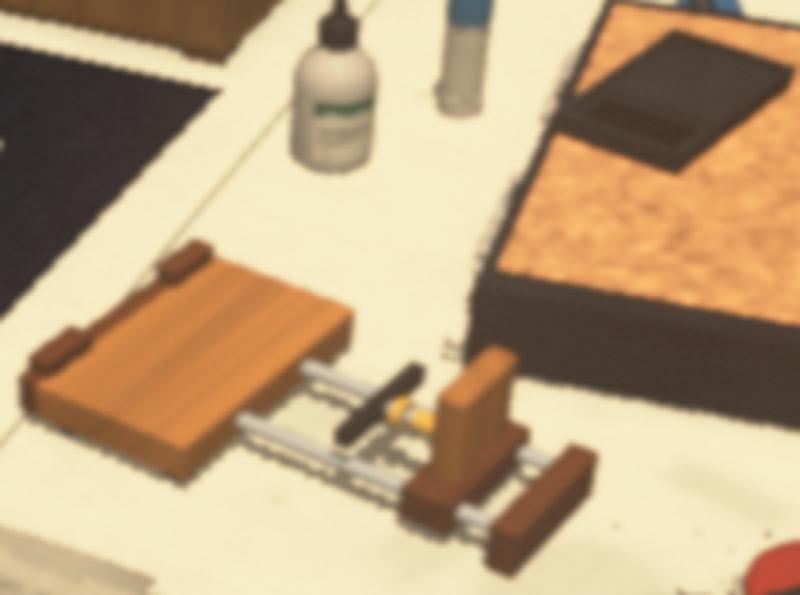

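```bash
cat > fit.py <<'E'
from h import *
from scipy.optimize import least_squares
import pickle
D={n:robot.get_image(n) for n in('top','side')}
t1=lambda x,y:('top',(x+.5)/5-.5+265,(y+.5)/5-.5+228)
t2=lambda x,y:('top',(x-450+.5)/4.375-.5+390,(y+.5)/5-.5+290)
s=lambda x,y:('side',(x+.5)/4-.5+255,(y+.5)/3.5-.5+170)
stand=[(t1(75,213),(-38,64,30)),(t1(346,271),(-38,-64,30)),(t1(157,452),(-130,0,76)),(t1(385,108),(34,-64,30)),
 (s(352,312),(-38,-64,30)),(s(187,452),(-38,64,30)),(s(478,373),(-130,0,76)),(s(40,388),(38,64,30)),]
stone=[(t2(480,210),(-34,59,15)),(t2(712,285),(-34,-59,15)),(t2(513,62),(34,59,0)),(t2(748,128),(34,-59,7)),
 (s(677,30),(34,-59,15)),(s(795,70),(-34,-59,15)),(s(677,174),(-34,59,0)),(s(557,108),(34,59,15))]
def fit(pts,z0,x0):
    def f(p,full=False):
        c,q=np.cos(p[2]),np.sin(p[2]); r=[]
        for (n,u,v),(a,b,z) in pts:
            U=proj(D[n],(p[0]+c*a-q*b,p[1]+q*a+c*b,z+z0)); r+=[U[0]-u,U[1]-v]
        return np.array(r)
    o=least_squares(f,x0,loss='soft_l1'); print(np.round(o.x,3)); print(np.round(f(o.x).reshape(-1,2),1).tolist())
fit(stand,0,[500,60,-.2]); fit(stone,55,[400,-60,-.2])
for k in (t1(75,213),t1(346,271)): print(k, ray(D['top'],k[1],k[2],30))
E
python3 fit.py
```

```text
[ 600.014  155.113 -163.565]
[[-1.2, 0.2], [0.4, -0.4], [0.0, 0.2], [-1.3, 0.7], [0.7, -1.3], [-0.2, -0.6], [0.4, -0.1], [-1.6, -0.4]]
[ 4.58971e+02 -9.76990e+01 -2.77000e-01]
[[-0.2, 0.3], [1.1, 0.6], [-0.5, -1.5], [-0.1, 0.3], [-0.2, -1.3], [1.2, -1.4], [-0.0, 1.4], [-1.1, 0.4]]
('top', 279.6, 270.2) [576.07568244 222.79456008  30.        ]
('top', 333.8, 281.8) [549.11558043 100.91701035  30.        ]
```

Stand fit: (600.0, 155.1), yaw −0.202. Stone fit: (459.0, −97.7), yaw −0.277. Residuals are about 1 px, and the heights and sizes are consistent. Next, the grasp.

Run:
```python
from h import *
P=np.pi
o=[P,0,P/2-.277]
robot.move_ptp([459,-97.7,150],o)
print(robot.move_linear([459,-97.7,80],speed=120), robot.move_linear([459,-97.7,58],speed=40,f_stop=8), robot.current_tcp_pos())
robot.move_gripper(0.0)
print(robot.current_gripper_width()*93, robot.current_finger_force())
robot.move_linear([459,-97.7,64],speed=20)
robot.move_linear([459,-97.7,150])
print(robot.current_gripper_width()*93, robot.current_contact_force(), robot.current_t())
# over the stand
c,s=np.cos(-.202),np.sin(-.202)
p=[600-4*c,155.1-4*s]
robot.move_ptp([*p,110],[P,0,P/2-.202])
print(robot.current_tcp_pos(),robot.current_eef_rot(),robot.current_t())
a=snap('top','t2.png')['img'];b=snap('side','s2.png')['img']
x=cv2.resize(a[200:340,240:380],(400,400),interpolation=cv2.INTER_CUBIC);y=cv2.resize(b[180:320,230:370],(400,400),interpolation=cv2.INTER_CUBIC)
cv2.imwrite('pics/c2.png',np.hstack([x,y]))
```

```text
False False [458.98810052 -97.71784256  57.8873882 ]
67.52002467388255 29.998561441898346
67.41949053362478 [-0.43206457  1.00048932 -2.10005693] 5.7333
[595.7599067  154.76160626 109.68849626] [-3.14091803e+00  1.00194499e-03  1.36830552e+00] 6.85
```

View pics/c2.png

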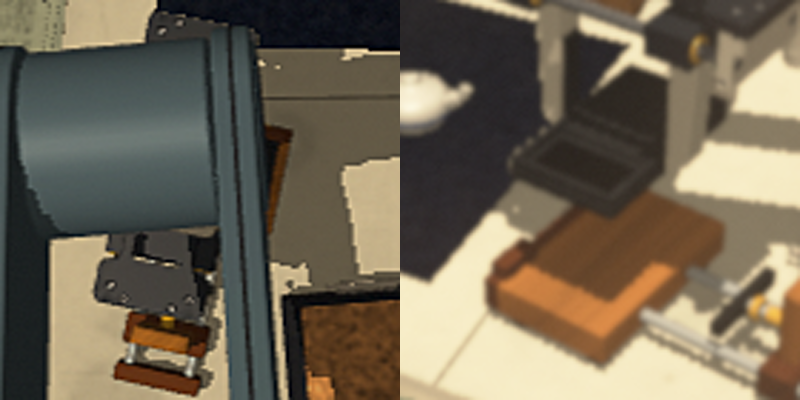

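The stone is held level over the deck: in the side view it sits above (600,215), roughly aligned. I'll lower it to just above the posts and check from near.

Run:
```python
from h import *
c,s=np.cos(-.202),np.sin(-.202)
p=[600-4*c,155.1-4*s]
robot.move_linear([*p,45],speed=80)
d=snap('side','s3.png')
b=d['img'][215:325,255:385]
cv2.imwrite('pics/c3.png',cv2.resize(b,None,fx=6,fy=5.4,interpolation=cv2.INTER_CUBIC))
print(robot.current_tcp_pos())
def W(a,b_,z): return (600+c*a-s*b_,155.1+s*a+c*b_,z)
def P(q): u,v=proj(d,q); return round((u-255+.5)*6-.5),round((v-215+.5)*5.4-.5)
for n,q in dict(deckNL=(-38,64,30),deckNR=(-38,-64,30),postLtop=(34,59,40),postLin=(34,29,40),postRout=(34,-59,40),stNLb=(-38,59,42),stNLt=(-38,59,57),stFLt=(30,59,57),stFLb=(30,59,42),stNRt=(-38,-59,57),stNRb=(-38,-59,42)).items(): print(n,P(W(*q)))
```

```text
[596.69505725 155.99783985  45.70287171]
deckNL (280, 451)
deckNR (533, 231)
postLtop (73, 325)
postLin (139, 274)
postRout (317, 137)
stNLb (291, 411)
stNLt (292, 372)
stFLt (83, 286)
stFLb (84, 325)
stNRt (529, 172)
stNRb (526, 210)
```

View pics/c3.png

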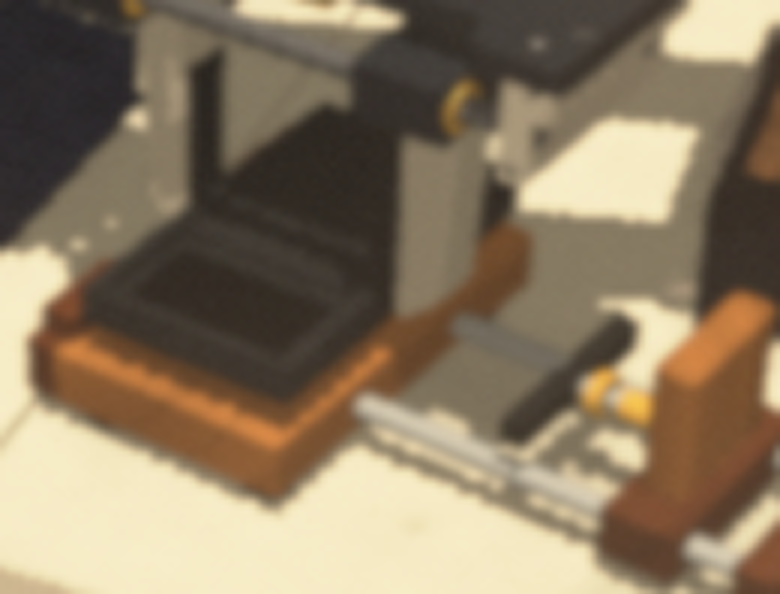

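The stone agrees with prediction within about 1 px (near-left corner at (285,398), deck corner at (277,447)), so I'll lower and release.

Run:
```python
from h import *
P=np.pi
c,s=np.cos(-.202),np.sin(-.202)
p=[600-4.5*c,155.1-4.5*s]
robot.move_linear([*p,37],speed=40)
print(robot.current_contact_force())
print(robot.move_linear([*p,31.5],speed=10,f_stop=3),robot.current_tcp_pos(),robot.current_contact_force())
robot.move_gripper(.86)
print(robot.current_gripper_width(),robot.current_contact_force())
robot.move_linear([*p,60],speed=40)
robot.move_linear([*p,130])
robot.move_gripper(0)
q=lambda x,z:[600+x*c,155.1+x*s,z]
robot.move_ptp(q(-152,150),[P,0,P-.202])
print(robot.current_tcp_pos(),robot.current_t(),robot.current_contact_force())
d=snap('side','s4.png');a=snap('top','t4.png')
x=cv2.resize(a['img'][228:328,265:365],(400,400),interpolation=cv2.INTER_CUBIC);y=cv2.resize(d['img'][220:320,255:355],(400,400),interpolation=cv2.INTER_CUBIC)
cv2.imwrite('pics/c4.png',np.hstack([x,y]))
```

```text
[-0.24754385 -0.44751278 -2.12655814]
True [595.77357325 156.02989945  33.27319691] [ 0.08891224 -1.69024626  5.70887361]
0.8610511859497513 [-0.28753623 -0.03211095  0.31461707]
[451.49575567 185.56297881 150.10686606] 13.3083 [ 0.21076402 -0.35502767 -0.36336579]
```

View pics/c4.png

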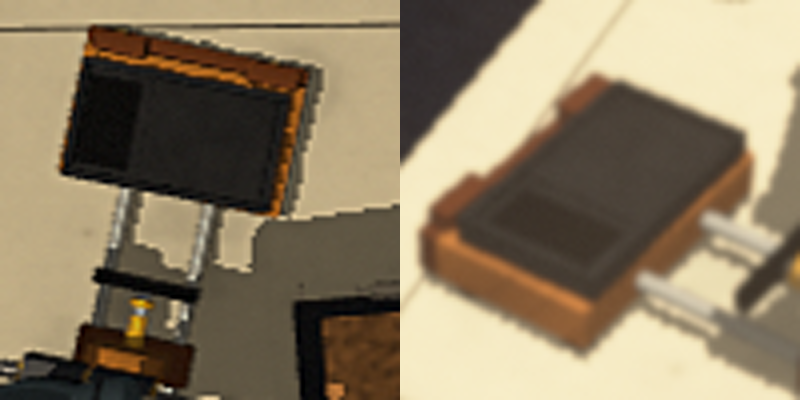

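The stone is flat on the deck, clear of the posts (a thin orange strip shows at the top edge). I'll measure its centring along y numerically.

Run:
```python
from h import *
d=robot.get_image('top');im=cv2.cvtColor(d['img'],cv2.COLOR_BGR2HSV)[:,:,1].astype(np.float32)
c,s=np.cos(-.202),np.sin(-.202)
ys=np.arange(-76,77,1.)
xs=np.arange(-20,14,2.)
for z in(30,45):
    L=np.zeros(len(ys))
    for x in xs:
        uv=np.array([proj(d,(600+c*x-s*y,155.1+s*x+c*y,z)) for y in ys],np.float32)
        L+=cv2.remap(im,uv[None,:,0],uv[None,:,1],cv2.INTER_LINEAR)[0]/len(xs)
    print(z,[(int(y),int(l)) for y,l in zip(ys,L) if 50<abs(y)])
```

```text
30 [(-76, 77), (-75, 77), (-74, 77), (-73, 77), (-72, 77), (-71, 76), (-70, 74), (-69, 70), (-68, 65), (-67, 67), (-66, 91), (-65, 137), (-64, 183), (-63, 207), (-62, 215), (-61, 215), (-60, 212), (-59, 198), (-58, 158), (-57, 102), (-56, 53), (-55, 27), (-54, 24), (-53, 29), (-52, 32), (-51, 33), (51, 59), (52, 65), (53, 65), (54, 57), (55, 47), (56, 36), (57, 26), (58, 22), (59, 30), (60, 64), (61, 114), (62, 126), (63, 103), (64, 84), (65, 78), (66, 76), (67, 76), (68, 76), (69, 77), (70, 77), (71, 77), (72, 77), (73, 77), (74, 77), (75, 77), (76, 77)]
45 [(-76, 77), (-75, 77), (-74, 77), (-73, 77), (-72, 77), (-71, 75), (-70, 73), (-69, 69), (-68, 64), (-67, 71), (-66, 102), (-65, 151), (-64, 193), (-63, 211), (-62, 215), (-61, 214), (-60, 209), (-59, 186), (-58, 138), (-57, 81), (-56, 39), (-55, 24), (-54, 26), (-53, 31), (-52, 32), (-51, 34), (51, 65), (52, 57), (53, 46), (54, 35), (55, 25), (56, 22), (57, 31), (58, 68), (59, 116), (60, 124), (61, 100), (62, 82), (63, 78), (64, 76), (65, 76), (66, 76), (67, 77), (68, 77), (69, 77), (70, 77), (71, 77), (72, 77), (73, 77), (74, 77), (75, 77), (76, 77)]
```

Stone centre is about 1.5 mm off the deck centre in y, well inside the 5 mm margin. Now the push.

Run:
```python
from h import *
c,s=np.cos(-.202),np.sin(-.202)
q=lambda x,z,y=-1:[600+x*c-y*s,155.1+x*s+y*c,z]
sx=lambda:(np.array(robot.current_tcp_pos())-[600,155.1,0])@[c,s,0]
robot.move_linear(q(-152,150),speed=40)
print(robot.move_linear(q(-152,54),f_stop=6),sx(),robot.current_contact_force())
print(robot.move_linear(q(-70,54),speed=12,f_stop=14.5),sx(),robot.current_contact_force()@np.array([c,s,0]),robot.current_t())
robot.sleep(.5)
print(sx(),robot.current_contact_force(),robot.current_t())
d=snap('side','s5.png')
cv2.imwrite('pics/c5.png',cv2.resize(d['img'][210:340,245:415],None,fx=4,fy=4,interpolation=cv2.INTER_CUBIC))
```

```text
False -151.44679068234058 [-0.0249345  -0.10112065 -0.18045542]
True -95.33265014766354 -0.007771272874324218 18.9583
-95.84712663002911 [ 0.32852158  0.30862712 -0.94937683] 19.4583
```

View pics/c5.png

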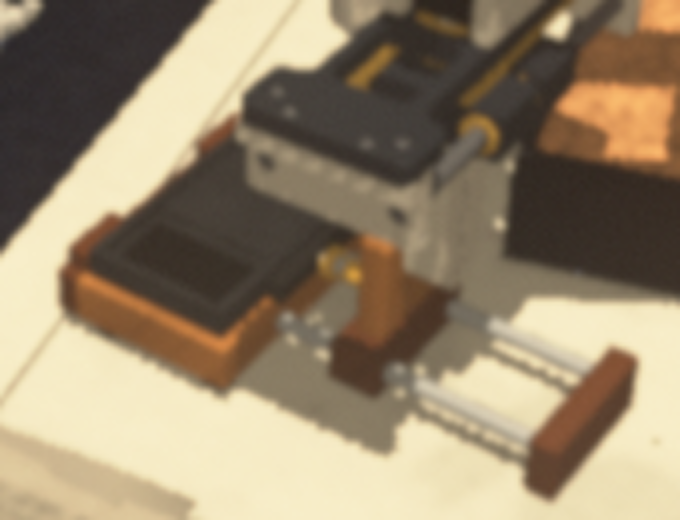

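The stone is against both posts with the pad on it. The arm eased off after stopping, so I'll push again slowly to confirm the grip.

Run:
```python
from h import *
c,s=np.cos(-.202),np.sin(-.202)
q=lambda x,z,y=-1:[600+x*c-y*s,155.1+x*s+y*c,z]
sx=lambda:(np.array(robot.current_tcp_pos())-[600,155.1,0])@[c,s,0]
F=lambda:robot.current_contact_force()@np.array([c,s,0])
robot.move_linear(q(-98,54),speed=20); robot.sleep(.3); print(sx(),F())
print(robot.move_linear(q(-88,54),speed=4,f_stop=15.2),sx(),F(),robot.current_t())
robot.move_linear(q(-105,54),speed=30)
robot.move_linear(q(-105,160),speed=100)
robot.move_ptp(q(-230,220),[np.pi,0,np.pi-.202])
print(robot.current_t())
d=snap('side','s6.png');a=snap('top','t6.png')
x=cv2.resize(a['img'][228:338,265:365],(400,440),interpolation=cv2.INTER_CUBIC);y=cv2.resize(d['img'][220:330,255:355],(400,440),interpolation=cv2.INTER_CUBIC)
cv2.imwrite('pics/c6.png',np.hstack([x,y]))
```

```text
-97.98878620004635 0.4022127981281435
True -95.52906604797063 -0.3451394522912715 21.6917
23.9667
```

View pics/c6.png

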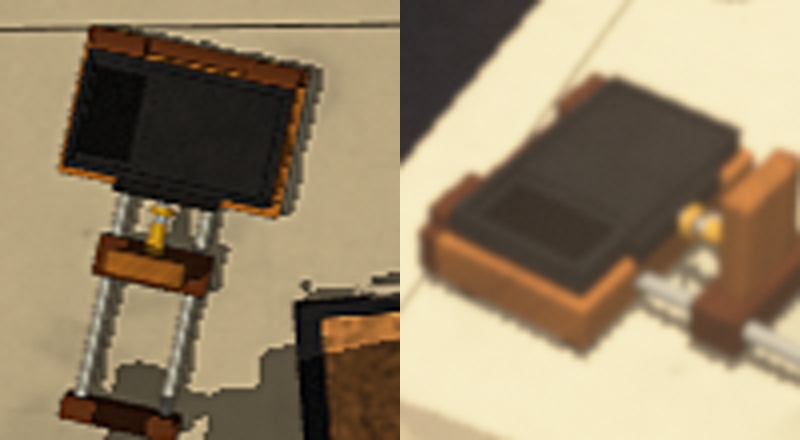

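The final view shows the stone against both posts. The deck rim is visible on every side and the pad presses on the near edge. The second push reached 15.2 N at the same jaw position, so the stone is firmly gripped.

```bash
python3 -c "
from bench import robot
print(robot.hand_in())"
```

```text
the job is handed in; nothing more can be done
None
```

The ink stone is on the deck, about 1.5 mm off centre along it. It is clamped square against both stop posts at about 15 N pushed at the tab (roughly 6 N on the stone), and the job was handed in at about 24 s.

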